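# Load a used coffee capsule into the capsule press

## Robot

A 6-joint arm with a two-finger parallel gripper is mounted at the origin on a cart in front of the work surface, level with it; the furniture and walls round the work are solid. World frame = base frame: x ahead of the robot, y to its left, z up, the work surface at z = 0. Lengths are in mm, angles in degrees, forces in N, time in s.
With the tool pointing down it reaches from about 350 to 975 mm from the base axis. Payload 4.9 kg.
Tool frame: the origin (TCP) lies between the finger pads; the fingertips stand nose_length ahead of it and the grasp point (between the pads) lies 6 mm ahead of it (nose_length is the distance from the TCP to the fingertips, in mm); z points along the fingers, y is the line along which they close (so a half turn about z gives the same grasp; the last joint's range is limited). The gripper opens to 85 mm and grips with 20 to 120 N. Pads are 22 mm wide; open, the fingers measure 114 mm over their backs; the gripper's body (76 mm by 85 mm) begins 54 mm behind the grasp point. The pads swing forward as they close: fully open they stand 13 mm farther back than shut.
Start: joints at [62.223, 3.019, 92.412, -0, 84.569, -6.818], TCP at [223.549, 583.633, 256.304] pointing down, gripper open.
Joint ranges: [-172.51, 172.51], [-57.92, 126.97], [3.15, 148.05], [-58.71, 238.71], [5.1, 150.11], [-179.66, 179.66]. Speed limits (degrees/s): [147.25, 147.25, 180, 180, 180, 180].

## Interface

Orientations are given as a 3x3 rotation matrix whose columns are the frame's x, y, z axes.
In Python, from workcell import * gives the robot as it stands.
- The arm moves only by the tool play_rows, never from a script. Its argument "rows" is a list of rows, each a list of 7 numbers: the shift along the tool's x, y, z each as a share of 400 mm, from -1 to 1, then the turn, a rotation vector about the tool's x, y, z each as a share of 180 degrees, from -1 to 1, then the closure, from 0 (fully open) to 1 (shut). In form: [[tx, ty, tz, ax, ay, az, hand], ...]. A call has 1 to 20 rows; each row is the pose to reach, as a shift and turn from the pose commanded when the call began, along the tool's axes at that moment, turning the shorter way round; what a row does not reach only later rows make up. A row lasts 1/8 s, in which the tool goes at most 62.5 mm and 10.7 degrees, less where a joint would pass 70% of its speed; a pose out of reach is approached as far as the arm can. A call with a number of a shift or a turn outside -1 to 1 is refused whole. A call with a gripper value outside its range is refused whole. The fingers move at their own pace and stop on an object; "squeeze" is the grip in N (left out, the last holds). Time passes only in rows, so rows that repeat a pose let the fingers close. It gives the time, the measured TCP pose, the force, the opening and the grip force at its end, in the units of the state.
- read_state(): the state, without advancing time (a new reading comes with each control period).
- snapshot(name): name is "side" or "top" or "wrist"; returns a dict with "pixels" (420x560x3 uint8, red, green, blue), "K" (3x3 intrinsics, pixels), "R" (3x3) and "t" (3): a world point X has camera coordinates R X + t; the wrist camera has in their place "T_tool_cam" (4x4, takes a point from camera to tool coordinates, whose origin is the TCP and whose axes are the flange's). Camera axes: x right, y down, z forward; pixel columns grow to the right and rows downward; lengths in mm; the calibration is good to about 2 mm. A picture is of the moment at which its call begins: read the wrist's pose just before it. There is no depth.
- close_job(): hands the job in; it is judged then, once.
The state is a dict: "t": time; "joints": joint angles; "joint_vel": joint speeds; "effort": joint torques, N m; "position": TCP position; "orientation": TCP orientation; "contact_force": force on the tool from outside, world axes, zero at the start; "ft_torque": the same for the moment, N m; "opening": finger opening in mm; "grip_force": force on a finger pad.
Only numpy, scipy, OpenCV 4.12 (cv2) and the standard library are available. Lean on these libraries where they do the work, as an engineer would, in place of code of your own. Each camera call takes 0.05 s, during which the arm holds its last target. There are 200 camera calls.

## Task

Press the round release button on the capsule press so that its tray pops out, and stand the used coffee capsule in the tray's round recess, wide rim down as it stands now. Push the tray home until it clicks and stays shut, then turn the wheel clockwise (seen from above) until the nose on its rim lines up with the raised mark on the top of the press behind it. Leave the cup and the tealight where they are.

Things in the scene. Friction and masses are not known exactly. Their poses are not given: they have to be found in the camera images.
- press: fixed black capsule press with a dark steel top, 95 mm deep (its x, -60 front to +35 back), 171 mm wide (its y, -85 to +86), flat top 60 mm up; origin on the worktop, x points from its front to its back. Tray in the right half (y < 0), wheel on the left half. Wall cabinets hang behind and above: underside 460 mm up, front edge 570 mm ahead of the robot; keep the tool low over the press
- tray (a joint): the press's tray, slides out of its front along the press's -x. Metres: 0 = shut and latched, 0.062 = popped right out, -0.004 = end stop when pushed in past the latch. A spring pushes it out (3.6 N shut, 1.7 N open). Pushed from the front it needs about 6 N near the end, passes the latch between 0.002 and -0.002, and then stays at 0 by itself; short of that it springs out again
- tray_front (a point): centre of the flat outer face of the tray's aluminium front, which is 76 mm wide (press y) and stands from 10 to 46 mm above the worktop, 10 mm thick; a lip at its top edge stands 3 mm proud. Moves with the tray; its x axis is that of the press; 14 mm ahead of the housing when shut
- seat (a point): centre of the floor of the round recess in the tray, 12 mm above the worktop; recess 50 mm across and 6 mm deep, the flat tray surface round it is 18 mm above the worktop. It lies 39 mm behind the tray's front face; with the tray out it is 37 mm ahead of the housing and open above. The bay is 44 mm high, the capsule passes under it
- release_top (a point): centre of the top of the round grey release button, 26 mm across, standing 10 mm above the press's top over the tray (70 mm above the worktop). Moves straight down 8 mm against a spring (2 to 4 N); the tray is let go after about 6 mm
- wheel (a joint): black ribbed wheel standing on the left half of the press, vertical axis, 52 mm across, 29 mm high, from 63 to 92 mm above the worktop. Radians: 0 = its nose points at the mark (straight to the back of the press), positive = counter-clockwise seen from above; it stays where it is left (friction 0.04 N m). It starts between 0.6 and 1.35
- wheel_top (a point): centre of the wheel's top face, on its axis, 92 mm above the worktop
- nose (a point): tip of the nose, a small white block 6 mm wide that juts out 10 mm from the wheel's rim, near its foot, 67 mm above the worktop; 36 mm from the wheel's axis
- mark (a point): raised mark: white ridge 12 x 5 x 3 mm on the press's top behind the wheel, 41 mm from the wheel's axis
- capsule: the used coffee capsule: plain white dome with a flat rim, 39 mm across the rim, 24 mm high, 14 g; stands on its rim, origin at the centre of its underside
- candle: tealight, a low open metal cup 38 mm across and 15 mm high, green wax; not to be moved; origin at the centre of its underside
- cup: white espresso cup with an ear, 85 x 58 x 56 mm; not to be moved; origin in the middle of its underside
There are look-alikes about, which are no part of the job. What is shaped like the capsule but pink is not meant.

How it is judged (in metres and radians):
On the way, in this order (a step that is already met when the one before it is completed fails the run):
1. the tray has popped out (value of joint tray above 0.055 m), for 0.2 s.
2. the capsule stands in the recess of the open tray, let go (value of joint tray above 0.05 m and horizontal distance between capsule and seat below 0.008 m and z of capsule in the frame of seat below 0.003 m and angle between capsule's own z axis and vertical below 0.15 rad and contact force between the fingers and capsule below 0.1 N), for 0.2 s.
3. the tray is latched shut and no longer pushed (value of joint tray below 0.004 m and contact force between each of the arm, the fingers and tray below 0.1 N), for 0.3 s.
4. the wheel's nose stands at the mark (value of joint wheel between -0.13 and 0.13 rad), for 0.2 s.
At the end, for the whole second after the job is handed in: the tray is latched shut (within 4 mm of 0) with the capsule standing upright in its recess (centre within 8 mm, on the recess floor within 3 mm, tilt under 0.15 rad), at rest, and the wheel's nose is within 0.13 rad of the mark (all of step 4 and value of joint tray below 0.004 m and horizontal distance between capsule and seat below 0.008 m and z of capsule in the frame of seat below 0.003 m and angle between capsule's own z axis and vertical below 0.15 rad and linear speed of capsule below 0.02 m/s); the robot touches nothing.
It fails at once if the cup is moved by more than 30 mm or tipped (distance of cup from where it was at the start of the episode above 0.03 m or angle between cup's own z axis and vertical above 0.5 rad).
It fails at once if the tealight is moved by more than 30 mm (distance of candle from where it was at the start of the episode above 0.03 m).
It also fails if it takes over 69 s, if anything falls off the work surface, if the arm or the gripper's body presses on something with over 40 N, if the wrist force passes 120 N, or if a joint passes its speed limit or range.

## Working session

There is one attempt and no reset: what is moved stays moved. The work goes in short steps, Python scripts to look and compute and a tool call to move; the robot and the scene stay as the last step left them, time stands still between calls to the robot, and variables do not carry over. Pictures are saved under pics/ and viewed, at most 10 in all, crops included, and the job is handed in when it is done.

Besides the shell and the picture viewer there is one more tool, called after "Call:" as name(argument=value, ...) on one line, values as JSON. play_rows: Moves the arm, as the interface text tells. Its arguments: {"type":"object","properties":{"rows":{"type":"array"},"squeeze":{"type":"number"}},"required":["rows"]}

```bash
ls; mkdir -p pics; python3 - <<'E'
from workcell import *
import cv2,numpy as np
s=read_state();print(s)
for n in("side","top"):
    d=snapshot(n);cv2.imwrite(f"pics/{n}0.png",d["pixels"][:,:,::-1]);np.savez(f"{n}0.npz",**d)
    print(n,d["K"],d["R"],d["t"])
E
```

```text
pics
{'t': 0.0, 'joints': array([ 6.22249521e+01,  3.05611532e+00,  9.24925592e+01,  2.89424141e-04,
        8.45684022e+01, -6.81656428e+00]), 'joint_vel': array([-0.02381002, -0.0104713 ,  0.00713102, -0.0378235 ,  0.11237405,
        0.05985457]), 'effort': array([ 1.75445424e-03, -3.93672252e+01, -3.70184433e+01,  4.51239123e-05,
        6.72900627e-03, -1.77163867e-05]), 'position': array([223.26964752, 583.14569985, 255.07046797]), 'orientation': array([[-9.33839563e-01,  3.57690867e-01, -9.56664202e-04],
       [ 3.57692060e-01,  9.33837850e-01, -1.80560084e-03],
       [ 2.47522310e-04, -2.02833269e-03, -9.99997912e-01]]), 'contact_force': array([ 0.29789961,  0.76422256, -0.49878646]), 'ft_torque': array([ 0.04316386,  0.04364038, -0.02950212]), 'grip_force': 0.0, 'opening': 85.44194973103706}
side [[441.16731635   0.         271.02759425]
 [  0.         441.16731635 204.45495398]
 [  0.           0.           1.        ]] [[ 0.51645723 -0.85629302 -0.00584756]
 [-0.45266456 -0.26720683 -0.85070283]
 [ 0.72688839  0.44199861 -0.5256144 ]] [-273.19596055  306.88520944  670.36582524]
top [[494.21232884   0.         278.46220688]
 [  0.         494.21232884 217.69012193]
 [  0.           0.           1.        ]] [[ 0.01054728 -0.99991665 -0.00744615]
 [-0.98527974 -0.00912168 -0.17070627]
 [ 0.17062412  0.00913703 -0.98529383]] [ -17.85048354  514.81347829 1187.67809248]
```

View pics/top0.png

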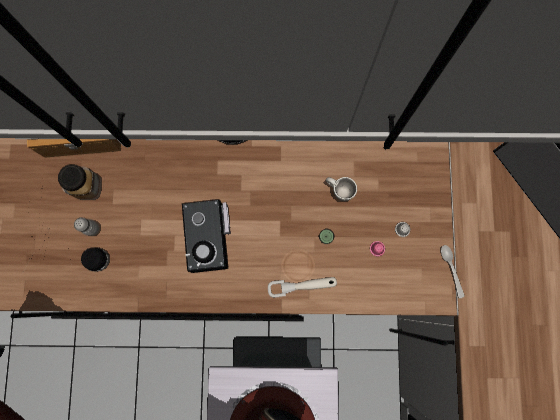

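View pics/side0.png

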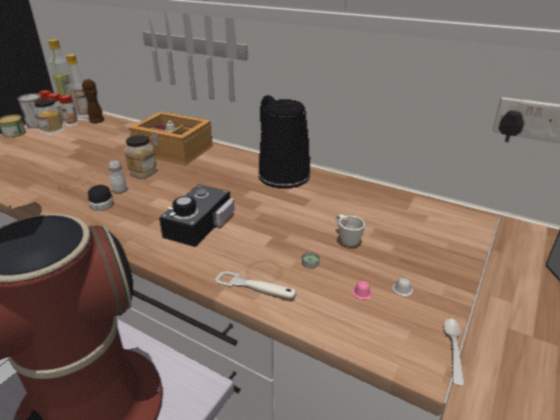

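The top view shows the press at about (205,235) with its front facing right (world -y). The button is at (198,219), the wheel at (203,252), the white capsule at (403,229), the pink look-alike at (377,248), the tealight at (326,236) and the cup at (343,188). The side view agrees.

```bash
cat > h.py <<'E'
import numpy as np,cv2
from workcell import *
def cam(d,s=None):
    K=d["K"]
    if "R" in d: return K,np.array(d["R"]),np.array(d["t"])
    T=np.eye(4);T[:3,:3]=s["orientation"];T[:3,3]=s["position"]
    C=np.linalg.inv(T@d["T_tool_cam"]);return K,C[:3,:3],C[:3,3]
def ray(c,uv,z):
    K,R,t=c;o=-R.T@t;v=R.T@np.linalg.inv(K)@np.array([*uv,1.]);return o+v*(z-o[2])/v[2]
def proj(c,X):
    K,R,t=c;p=K@(R@np.array(X,float)+t);return p[:2]/p[2]
E
python3 - <<'E'
from h import *
d=np.load("top0.npz");c=cam(d)
for n,uv,z in[("button",(198,219),70),("wheel",(203,252),92),("caps",(403,229),12),("pink",(377,248),12),("candle",(326,236),10),("cup",(345,189),56),("pressFL",(228,268),60),("pressBL",(187,272),60),("pressBR",(184,201),60),("pressFR",(221,199),60)]:
    print(n,ray(c,uv,z).round(1))
i=d["pixels"]
a=cv2.resize(i[190:285,170:240],None,fx=6,fy=6,interpolation=cv2.INTER_CUBIC)
b=cv2.resize(i[190:285,360:420],None,fx=6,fy=6,interpolation=cv2.INTER_CUBIC)
cv2.imwrite("pics/crop0.png",np.hstack([a,b])[:,:,::-1])
E
```

```text
button [505.4 183.4  70. ]
wheel [422.6 164.7  92. ]
caps [ 494.3 -329.6   12. ]
pink [ 445.1 -262.4   12. ]
candle [ 474.7 -133.9   10. ]
cup [ 587.  -177.8   56. ]
pressFL [387.6 107.9  60. ]
pressBL [376.9 206.8  60. ]
pressBR [552.  221.6  60. ]
pressFR [557.9 130.   60. ]
```

View pics/crop0.png

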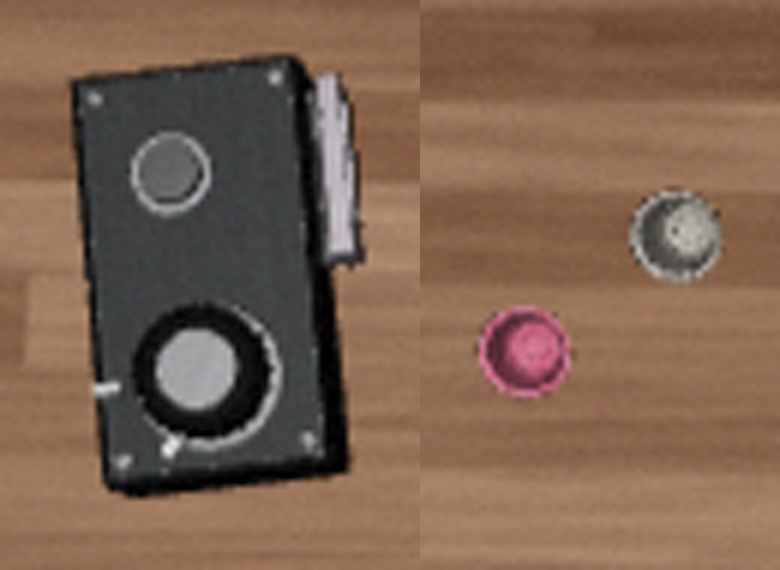

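The crop shows the nose at (172,447), the mark at (107,387), the wheel's top face at (196,369) and its foot ring around (205,375). The button ring is at (171,173) and the capsule rim at (675,235).

```bash
python3 - <<'E'
from h import *
import workcell
print([ (n,getattr(workcell,n)) for n in dir(workcell) if 'nose' in n.lower() or 'len' in n.lower()], [n for n in dir(workcell) if n[0]!='_'])
d=np.load("top0.npz");c=cam(d)
P={}
for n,uv,z in[("button",(169,171),70),("ring",(171,174),61),("wtop",(196,369),92),("mark",(107,387),63),("nose",(172,447),67),("sBR",(96,98),60),("sFR",(275,77),60),("sFL",(308,440),60),("sBL",(124,461),60),("trayfrontTopR",(330,75),46),("cap",(675-60,235),1),("FR",(295,57),60),("BR",(72,80),60)]:
    o=360 if n=="cap" else 170
    if n=="cap": uv=(675-420,235)
    p=ray(c,(o+(uv[0]+.5)/6-.5,190+(uv[1]+.5)/6-.5),z);P[n]=p;print(n,p.round(1))
for a,b in[("sFR","sBR"),("sFL","sBL"),("wtop","mark"),("sBR","sBL"),("sFR","sFL"),("wtop","nose")]:
    v=P[b]-P[a];print(a,b,np.degrees(np.arctan2(v[1],v[0])).round(1),np.hypot(*v[:2]).round(1))
s=read_state();w=snapshot("wrist");print(w["T_tool_cam"].round(3),w["K"])
E
```

```text
[('nose_length', 25.0)] ['MotionError', 'close_job', 'nose_length', 'read_state', 'snapshot']
button [507.7 184.1  70. ]
ring [508.  184.8  61. ]
wtop [424.7 166.5  92. ]
mark [420. 207.  63.]
nose [395.8 179.1  67. ]
sBR [539.7 217.2  60. ]
sFR [549.2 143.6  60. ]
sFL [399.7 125.4  60. ]
sBL [390.5 199.5  60. ]
trayfrontTopR [553.1 122.6  46. ]
cap [ 496.6 -329.9    1. ]
FR [557.7 135.6  60. ]
BR [547.1 227.4  60. ]
sFR sBR 97.4 74.2
sFL sBL 97.1 74.7
wtop mark 96.6 40.8
sBR sBL -173.2 150.2
sFR sFL -173.1 150.6
wtop nose 156.5 31.6
[[-1.00000e-03 -9.45000e-01 -3.27000e-01  8.49390e+01]
 [ 1.00000e+00 -1.00000e-03 -0.00000e+00 -1.25000e-01]
 [-0.00000e+00 -3.27000e-01  9.45000e-01 -1.16926e+02]
 [ 0.00000e+00  0.00000e+00  0.00000e+00  1.00000e+00]] [[339.07708936   0.         274.18144083]
 [  0.         339.07708936 209.64721025]
 [  0.           0.           1.        ]]
```

```bash
cat >> h.py <<'E'
import json,os
from scipy.spatial.transform import Rotation as Ro
F="cmd.json"
def Rd(yaw): # tool down, tool y at yaw (deg)
    a=np.radians(yaw);y=np.array([np.cos(a),np.sin(a),0]);z=np.array([0,0,-1.]);return np.c_[np.cross(y,z),y,z]
def getcmd(): return json.load(open(F)) if os.path.exists(F) else [223.549,583.633,256.304,69.04]
def plan(*goals,commit=True):
    """goals (x,y,z,yaw): prints rows relative to the commanded pose; keeps the last, rounded"""
    c=getcmd();R=Rd(c[3]);p0=np.array(c[:3])
    for g in goals:
        s=(R.T@(np.array(g[:3])-p0)/400).round(4);a=round((c[3]-g[3])/180,4);print([*map(float,s),0,0,a])
        e=[*(p0+R@s*400),c[3]-a*180]
    if commit: json.dump(e,open(F,"w"))
E
python3 - <<'E'
from h import *
plan((508,184.4,190,7),(508,184.4,105,7),(508,184.4,88,7))
E
```

```text
[-1.0211, -0.6777, 0.1658, 0, 0, 0.3447]
[-1.0211, -0.6777, 0.3783, 0, 0, 0.3447]
[-1.0211, -0.6777, 0.4208, 0, 0, 0.3447]
```

```bash
rm cmd.json; python3 - <<'E'
from h import *
plan((480,220,190,7))
plan((508,184.4,105,7),(508,184.4,88,7),(508,184.4,150,7))
E
```

```text
[-0.9239, -0.6196, 0.1658, 0, 0, 0.3447]
[-0.0968, 0.0586, 0.2125, 0, 0, -0.0]
[-0.0968, 0.0586, 0.255, 0, 0, -0.0]
[-0.0968, 0.0586, 0.1, 0, 0, -0.0]
```

Call:
play_rows(rows=[[-0.9213, -0.6197, 0.1658, 0, 0, 0.3447, 1], [-0.9213, -0.6197, 0.1658, 0, 0, 0.3447, 1], [-0.9213, -0.6197, 0.1658, 0, 0, 0.3447, 1], [-0.9213, -0.6197, 0.1658, 0, 0, 0.3447, 1], [-0.9213, -0.6197, 0.1658, 0, 0, 0.3447, 1], [-0.9213, -0.6197, 0.1658, 0, 0, 0.3447, 1], [-0.9213, -0.6197, 0.1658, 0, 0, 0.3447, 1], [-0.9213, -0.6197, 0.1658, 0, 0, 0.3447, 1], [-0.9213, -0.6197, 0.1658, 0, 0, 0.3447, 1], [-0.9213, -0.6197, 0.1658, 0, 0, 0.3447, 1], [-0.9213, -0.6197, 0.1658, 0, 0, 0.3447, 1], [-0.9213, -0.6197, 0.1658, 0, 0, 0.3447, 1]])

```text
t: 1.65
position: [478.6, 221.2, 190.2]
orientation: [[-0.123, 0.992, 0.0], [0.992, 0.123, 0.0], [0.0, 0.0, -1.0]]
contact_force: [0.1, -0.0, 0.1]
opening: 0.4
grip_force: 0.0
```

```bash
python3 - <<'E'
from h import *
json.dump([479.03,220.37,190,6.99],open(F,"w"))
plan((508,184.4,105,7),(508,184.4,87.6,7),(508,184.4,150,7))
E
```

```text
[-0.0981, 0.0609, 0.2125, 0, 0, -0.0001]
[-0.0981, 0.0609, 0.256, 0, 0, -0.0001]
[-0.0981, 0.0609, 0.1, 0, 0, -0.0001]
```

Call:
play_rows(rows=[[-0.0981, 0.0609, 0.1, 0, 0, 0, 1], [-0.0981, 0.0609, 0.2125, 0, 0, 0, 1], [-0.0981, 0.0609, 0.2125, 0, 0, 0, 1], [-0.0981, 0.0609, 0.225, 0, 0, 0, 1], [-0.0981, 0.0609, 0.235, 0, 0, 0, 1], [-0.0981, 0.0609, 0.245, 0, 0, 0, 1], [-0.0981, 0.0609, 0.256, 0, 0, 0, 1], [-0.0981, 0.0609, 0.256, 0, 0, 0, 1], [-0.0981, 0.0609, 0.256, 0, 0, 0, 1]])

```text
t: 2.78
position: [508.9, 184.8, 88.5]
orientation: [[-0.122, 0.993, 0.002], [0.993, 0.122, 0.001], [0.001, 0.002, -1.0]]
contact_force: [1.0, 2.9, 3.0]
opening: 0.2
grip_force: 1.8
```

```bash
python3 - <<'E'
from h import *
s=read_state();print(s["position"],s["contact_force"])
json.dump([508,184.4,87.6,7],open(F,"w"))
d=snapshot("top");cv2.imwrite("pics/top1.png",cv2.resize(d["pixels"][180:290,160:280],None,fx=5,fy=5,interpolation=cv2.INTER_CUBIC)[:,:,::-1])
E
```

```text
[508.87162408 184.80543716  88.49638562] [0.99133747 2.94054004 3.01688203]
```

View pics/top1.png

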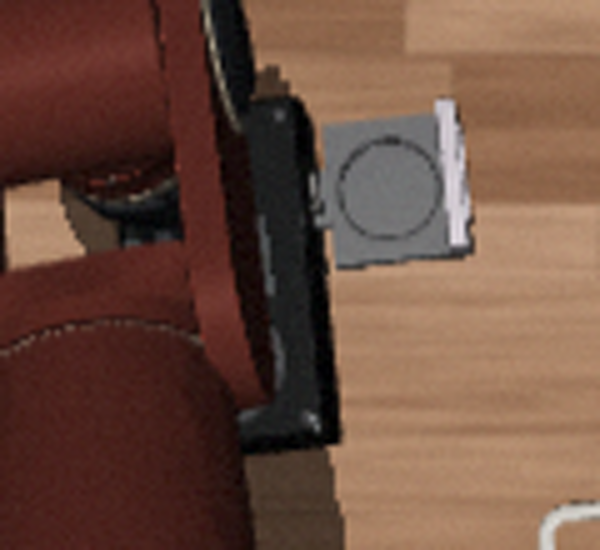

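Tray is out; the recess shows at (389,188) in the crop.

```bash
python3 - <<'E'
from h import *
c=cam(np.load("top0.npz"))
print("seat",ray(c,(160+388.5/5-.4,180+188/5-.4),18), "face top z46",ray(c,(160+453/5-.4,180+172/5-.4),46))
o=np.array([468.3,183.8]);ex=np.array([-.122,.9925]);ey=np.array([-.9925,-.122])
print("pred",o-97*ex-40*ey,"face open",o-136*ex-40*ey)
d=np.load("side0.npz");i=d["pixels"].astype(int)
# capsule rim check in both views
for n,(u,v) in(("side",(403,286)),("top",(403,229))):
    d=np.load(n+"0.npz");print(n,proj(cam(d),(496.6,-329.9,12)))
plan((508,184.4,180,7))
E
```

```text
seat [519.79849305  92.40563169  18.        ] face top z46 [523.33772789  57.79530922  46.        ]
pred [519.834   92.4075] face open [524.592  53.7  ]
side [404.34763223 284.75633667]
top [403.10677649 228.09817723]
[0.0, 0.0, -0.231, 0, 0, 0.0]
```

Call:
play_rows(rows=[[0, 0, -0.1, 0, 0, 0, 1], [0, 0, -0.231, 0, 0, 0, 0.5], [0, 0, -0.231, 0, 0, 0, 0.3]])

```text
t: 3.2
position: [510.2, 184.5, 184.6]
orientation: [[-0.122, 0.993, 0.008], [0.993, 0.122, 0.001], [-0.0, 0.008, -1.0]]
contact_force: [-0.5, -0.1, 0.5]
opening: 36.0
grip_force: 0.0
```

```bash
python3 - <<'E'
from h import *
plan((490,-180,170,7))
plan((496.6,-329.9,150,7))
E
```

```text
[-0.8987, -0.1557, 0.025, 0, 0, 0.0]
[-0.374, -0.0293, 0.05, 0, 0, 0.0]
```

Call:
play_rows(rows=[[-0.8987, -0.1557, 0.025, 0, 0, 0, 0.25], [-0.8987, -0.1557, 0.025, 0, 0, 0, 0.25], [-0.8987, -0.1557, 0.025, 0, 0, 0, 0.25], [-0.8987, -0.1557, 0.025, 0, 0, 0, 0.25], [-0.8987, -0.1557, 0.025, 0, 0, 0, 0.25], [-0.8987, -0.1557, 0.025, 0, 0, 0, 0.25], [-0.8987, -0.1557, 0.025, 0, 0, 0, 0.25]])

```text
t: 4.08
position: [488.2, -182.6, 167.9]
orientation: [[-0.117, 0.993, -0.004], [0.993, 0.117, 0.001], [0.002, -0.004, -1.0]]
contact_force: [0.1, 0.6, 0.2]
opening: 63.9
grip_force: 0.0
```

Call:
play_rows(rows=[[-0.374, -0.0293, 0.05, 0, 0, 0, 0.25], [-0.374, -0.0293, 0.05, 0, 0, 0, 0.25], [-0.374, -0.0293, 0.05, 0, 0, 0, 0.25], [-0.374, -0.0293, 0.05, 0, 0, 0, 0.25], [-0.374, -0.0293, 0.05, 0, 0, 0, 0.25]])

```text
t: 4.7
position: [496.3, -328.1, 149.0]
orientation: [[-0.123, 0.992, -0.002], [0.992, 0.123, 0.002], [0.002, -0.001, -1.0]]
contact_force: [0.0, 0.3, 0.1]
opening: 64.1
grip_force: 0.0
```

```bash
python3 - <<'E'
from h import *
s=read_state();d=snapshot("wrist");np.savez("w2.npz",pos=s["position"],ori=s["orientation"],**d)
print(s["position"],s["opening"],proj(cam(d,s),(496.6,-329.9,1)),proj(cam(d,s),(496.6,-329.9,24)))
cv2.imwrite("pics/w2.png",d["pixels"][:,:,::-1])
E
```

```text
[ 496.2717668  -328.1172961   148.95703931] 64.13708481264294 [275.37163207 204.02460221] [275.44617846 213.39697935]
```

View pics/w2.png

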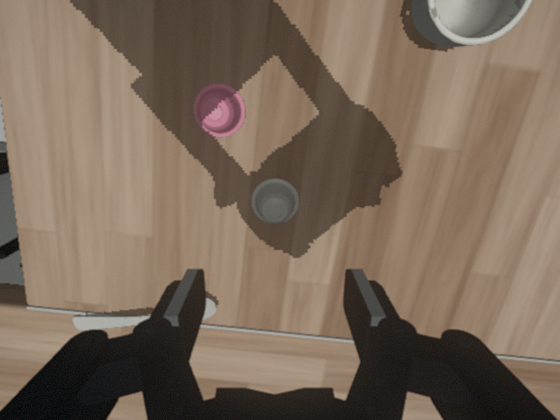

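The wrist view shows the white capsule's rim at (275,201), about 2 mm from the prediction. The pink look-alike is clear at (219,110), and the fingers are clear of everything.

```bash
python3 - <<'E'
from h import *
plan((496.4,-328.6,60,7),(496.4,-328.6,27,7))
E
```

```text
[0.0033, -0.0001, 0.225, 0, 0, 0.0]
[0.0033, -0.0001, 0.3075, 0, 0, 0.0]
```

Call:
play_rows(rows=[[0.0033, 0, 0.12, 0, 0, 0, 0.25], [0.0033, 0, 0.225, 0, 0, 0, 0.25], [0.0033, 0, 0.27, 0, 0, 0, 0.25], [0.0033, 0, 0.3075, 0, 0, 0, 0.25], [0.0033, 0, 0.3075, 0, 0, 0, 0.25], [0.0033, 0, 0.3075, 0, 0, 0, 0.4], [0.0033, 0, 0.3075, 0, 0, 0, 0.5], [0.0033, 0, 0.3075, 0, 0, 0, 0.55], [0.0033, 0, 0.3075, 0, 0, 0, 0.6], [0.0033, 0, 0.3075, 0, 0, 0, 0.65], [0.0033, 0, 0.3075, 0, 0, 0, 0.7], [0.0033, 0, 0.3075, 0, 0, 0, 0.75], [0.0033, 0, 0.3075, 0, 0, 0, 0.75]], squeeze=20)

```text
t: 6.38
position: [496.7, -329.0, 27.8]
orientation: [[-0.122, 0.993, 0.001], [0.993, 0.122, -0.001], [-0.001, 0.0, -1.0]]
contact_force: [-0.8, 0.4, 5.2]
opening: 33.6
grip_force: 19.1
```

Call:
play_rows(rows=[[0, 0, -0.025, 0, 0, 0, 0.75], [0, 0, -0.075, 0, 0, 0, 0.75], [0, 0, -0.2, 0, 0, 0, 0.75], [0, 0, -0.2, 0, 0, 0, 0.75]])

```text
t: 6.88
position: [499.4, -331.1, 113.7]
orientation: [[-0.122, 0.993, 0.009], [0.993, 0.122, -0.007], [-0.008, 0.008, -1.0]]
contact_force: [0.5, -0.7, -0.1]
opening: 33.0
grip_force: 18.3
```

```bash
python3 - <<'E'
from h import *
c=getcmd();c[2]+=80;json.dump(c,open(F,"w"))
s=read_state();d=snapshot("wrist");e=snapshot("side")
print(s["opening"],s["grip_force"],s["position"])
u,v=proj(cam(e),s["position"]).astype(int)
a=cv2.resize(e["pixels"][v-50:v+60,max(u-50,0):u+50],(380,418),interpolation=cv2.INTER_CUBIC)
b=d["pixels"][170:420,90:470]
cv2.imwrite("pics/w3.png",np.vstack([a[60:],b])[:600,:,::-1])
E
```

```text
33.03701949777916 18.288265641604085 [ 499.35299554 -331.0844075   113.71786726]
```

View pics/w3.png

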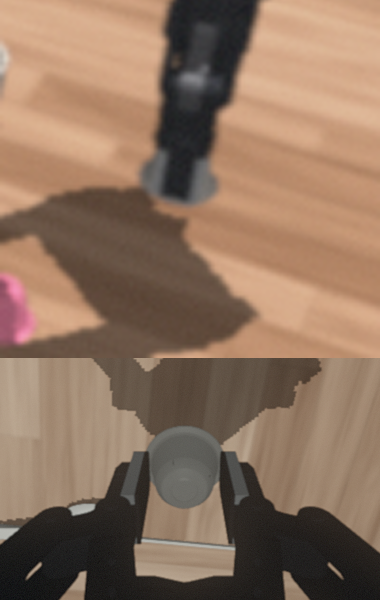

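The capsule hangs level between the pads in both views, with its rim centred within about 1.5 mm of the TCP.

```bash
python3 - <<'E'
from h import *
print(getcmd())
plan((510,-60,140,7))
plan((519.8,92,90,7))
plan((519.8,92,60,7),(519.8,92,46,7),(519.8,92,40.3,7),commit=True)
E
```

```text
[496.39226073987425, -328.59844014311483, 107.0, 7.0]
[0.6623, 0.1156, -0.0825, 0, 0, 0.0]
[0.3742, 0.0706, 0.125, 0, 0, 0.0]
[0.0, 0.0, 0.075, 0, 0, 0.0]
[0.0, 0.0, 0.11, 0, 0, 0.0]
[0.0, 0.0, 0.1243, 0, 0, 0.0]
```

Call:
play_rows(rows=[[0.63, 0.12, -0.083, 0, 0, 0, 0.75], [0.6602, 0.1151, -0.0825, 0, 0, 0, 0.75], [0.6602, 0.1151, -0.0825, 0, 0, 0, 0.75], [0.6602, 0.1151, -0.0825, 0, 0, 0, 0.75], [0.6602, 0.1151, -0.0825, 0, 0, 0, 0.75], [0.6602, 0.1151, -0.0825, 0, 0, 0, 0.75], [0.6602, 0.1151, -0.0825, 0, 0, 0, 0.75]])

```text
t: 7.85
position: [509.4, -61.4, 139.1]
orientation: [[-0.121, 0.993, -0.002], [0.993, 0.121, 0.0], [0.0, -0.002, -1.0]]
contact_force: [0.8, -0.3, -0.0]
opening: 33.2
grip_force: 18.3
```

Call:
play_rows(rows=[[0.15, 0.03, 0.02, 0, 0, 0, 0.75], [0.3, 0.06, 0.06, 0, 0, 0, 0.75], [0.3763, 0.0711, 0.125, 0, 0, 0, 0.75], [0.3763, 0.0711, 0.125, 0, 0, 0, 0.75], [0.3763, 0.0711, 0.125, 0, 0, 0, 0.75], [0.3763, 0.0711, 0.125, 0, 0, 0, 0.75], [0.3763, 0.0711, 0.125, 0, 0, 0, 0.75], [0.3763, 0.0711, 0.125, 0, 0, 0, 0.75]])

```text
t: 8.85
position: [520.2, 91.4, 90.5]
orientation: [[-0.121, 0.993, 0.001], [0.993, 0.121, 0.0], [-0.0, 0.001, -1.0]]
contact_force: [0.0, 0.9, 0.8]
opening: 33.5
grip_force: 18.3
```

```bash
python3 - <<'E'
from h import *
s=read_state();d=snapshot("wrist");print(s["position"],s["opening"]);c=cam(d,s)
cv2.imwrite("pics/w4.png",d["pixels"][:,:,::-1])
R=s["orientation"]
for n,p in(("seat18",(519.8,92.4,18)),("rim",s["position"]+R@[0,0,27.5]),("face top",(523.3,55.,46))):print(n,proj(c,p).round(0))
E
```

```text
[520.1598032   91.41750496  90.52505399] 33.51094370559272
seat18 [275. 238.]
rim [276. 277.]
face top [273. 318.]
```

View pics/w4.png

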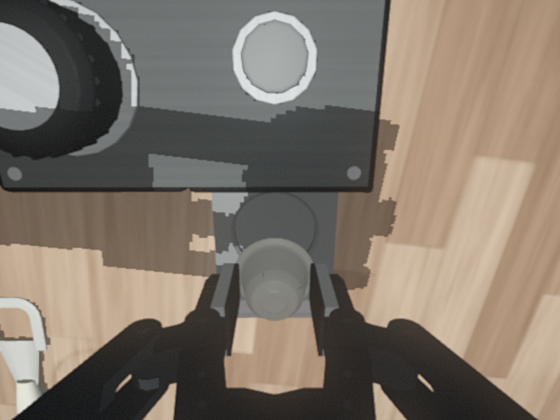

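```bash
python3 - <<'E'
from h import *
s=read_state();d=snapshot("wrist");c=cam(d,s);R=s["orientation"]
seat=ray(c,(275,191),18)-25*R[:,0];rim=None
z=s["position"][2]-27.5
r=ray(c,(276,239),z)-19.5*R[:,0]
print("seat by far edge",seat,"rim",r,"TCP",s["position"], "sides", ray(c,(233,229),18),ray(c,(317,229),18), "button",ray(c,(275,60),70),"front edge",ray(c,(275,190),60))
E
```

```text
seat by far edge [519.22039212  97.02472458  18.00216223] rim [520.11078492  92.23135451  62.86566122] TCP [520.03155748  91.56107636  90.36397468] sides [493.94207004  95.22530672  18.        ] [544.18602933 101.26783003  18.        ] button [508.12336762 186.70871975  70.        ] front edge [514.54585232 134.16603626  60.        ]
```

```bash
python3 - <<'E'
from h import *
from scipy.optimize import least_squares
s=read_state();d=snapshot("wrist");c=cam(d,s)
g=cv2.cvtColor(d["pixels"],cv2.COLOR_RGB2GRAY)
bh=cv2.morphologyEx(g,cv2.MORPH_BLACKHAT,np.ones((7,7)))
P=[]
for v in range(196,250,3):
    r=bh[v,222:335];L=222+r[:40].argmax();Q=222+70+r[70:].argmax()
    print(v,L,bh[v,L],Q,bh[v,Q])
cr=cv2.resize(d["pixels"][175:300,195:355],(800,600),interpolation=cv2.INTER_CUBIC)
cv2.imwrite("pics/w5.png",np.clip(cr[:,:,::-1]*2.2,0,255).astype(np.uint8))
E
```

```text
196 256 12 293 15
199 251 17 299 15
202 246 13 304 14
205 243 12 307 15
208 241 15 308 13
211 239 13 311 11
214 237 15 313 11
217 236 12 314 13
220 234 11 316 14
223 235 10 315 14
226 234 11 315 9
229 233 9 316 11
232 234 15 315 17
235 235 13 315 12
238 236 14 314 13
241 236 17 313 19
244 238 18 312 17
247 227 57 310 16
```

View pics/w5.png

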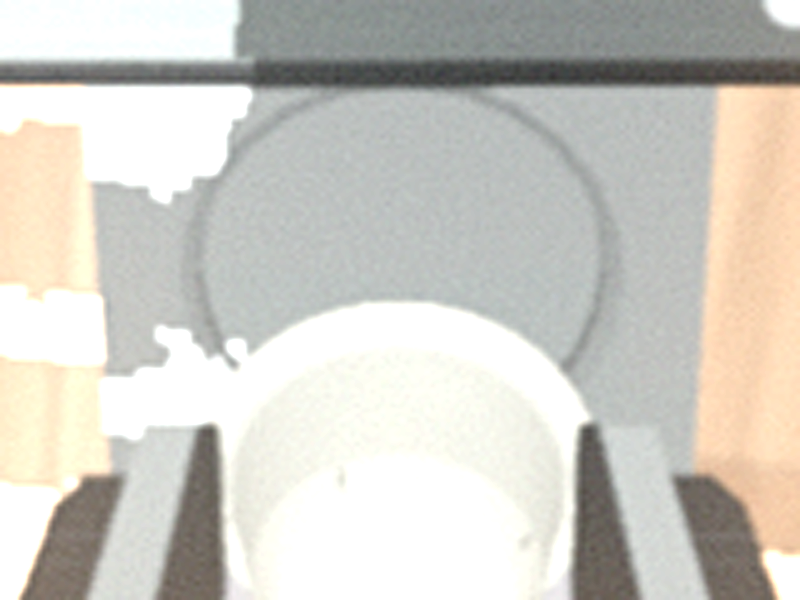

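```bash
python3 - <<'E'
from h import *
from scipy.optimize import least_squares
s=read_state();d=snapshot("wrist");c=cam(d,s)
L=dict(zip(range(196,245,3),zip([256,251,246,243,241,239,237,236,234,235,234,233,234,235,236,236,238],[293,299,304,307,308,311,313,314,316,315,315,316,315,315,314,313,312])))
for z in(18,15):
    P=np.array([ray(c,(u,v),z)[:2] for v,q in L.items() for u in q])
    f=least_squares(lambda p:np.hypot(*(P-p[:2]).T)-p[2],[520,95,25],loss="soft_l1");print(z,f.x,np.abs(f.fun).max())
# rim, same view
g=cv2.cvtColor(d["pixels"],cv2.COLOR_RGB2GRAY)
z=s["position"][2]-27.5
Q=[(195+x/5,175+y/4.8) for x,y in[(250,375),(300,325),(350,305),(400,300),(450,306),(520,335),(570,380)]]
P=np.array([ray(c,q,z)[:2] for q in Q]);f=least_squares(lambda p:np.hypot(*(P-p[:2]).T)-19.5,[520,92]);print("rim",f.x,f.fun.round(1),s["position"])
E
```

```text
18 [518.85257825  97.67771692  24.53722193] 0.8981149532092552
15 [519.01076818  96.44309995  24.9262994 ] 0.9125870084872965
rim [519.87190513  92.95949353] [-0.8  0.2  0.4  0.2  0.1 -0.2 -0.3] [519.87065371  91.77263717  90.14301133]
```

The enlarged view confirms the recess circle. The wrist fit puts it at about (519,97), while the bias-corrected top view gives about 94.6, so I aim at y = 95.5 for the capsule.

```bash
python3 - <<'E'
from h import *
json.dump([519.8,92,90,7],open(F,"w"))
plan((519.5,94.9,60,7),(519.5,94.9,46,7),(519.5,94.9,40,7))
E
```

```text
[0.0073, 0.0001, 0.075, 0, 0, 0.0]
[0.0073, 0.0001, 0.11, 0, 0, 0.0]
[0.0073, 0.0001, 0.125, 0, 0, 0.0]
```

Call:
play_rows(rows=[[0.0073, 0, 0.04, 0, 0, 0, 0.75], [0.0073, 0, 0.075, 0, 0, 0, 0.75], [0.0073, 0, 0.095, 0, 0, 0, 0.75], [0.0073, 0, 0.11, 0, 0, 0, 0.75], [0.0073, 0, 0.118, 0, 0, 0, 0.75], [0.0073, 0, 0.125, 0, 0, 0, 0.75], [0.0073, 0, 0.125, 0, 0, 0, 0.75], [0.0073, 0, 0.125, 0, 0, 0, 0.75]])

```text
t: 10.05
position: [519.8, 94.8, 40.3]
orientation: [[-0.122, 0.993, 0.001], [0.993, 0.122, 0.0], [-0.0, 0.001, -1.0]]
contact_force: [-0.7, 0.5, -0.3]
opening: 33.6
grip_force: 18.8
```

Call:
play_rows(rows=[[0, 0, 0, 0, 0, 0, 0.55], [0, 0, 0, 0, 0, 0, 0.45], [0, 0, 0, 0, 0, 0, 0.35], [0, 0, 0, 0, 0, 0, 0.25], [0, 0, -0.05, 0, 0, 0, 0.25], [0, 0, -0.1, 0, 0, 0, 0.25], [0, 0, -0.2, 0, 0, 0, 0.25], [0, 0, -0.2, 0, 0, 0, 0.25], [0, 0, -0.2, 0, 0, 0, 0.25]])

```text
t: 11.18
position: [518.8, 94.8, 119.3]
orientation: [[-0.122, 0.993, -0.001], [0.993, 0.122, -0.0], [0.0, -0.001, -1.0]]
contact_force: [0.1, -0.3, -0.5]
opening: 63.7
grip_force: 0.0
```

```bash
python3 - <<'E'
from h import *
s=read_state();d=snapshot("wrist");print(s["position"],s["opening"],s["contact_force"])
cr=cv2.resize(d["pixels"][150:320,170:380],(740,600),interpolation=cv2.INTER_CUBIC)
cv2.imwrite("pics/w6.png",np.clip(cr[:,:,::-1]*1.6,0,255).astype(np.uint8))
c=getcmd();c[2]+=80;json.dump(c,open(F,"w"));print(c)
# push: in front of the tray face (face about press x=-136 -> y 54..57)
plan((525.8,24,120,7),(525.8,24,42,7))
E
```

```text
[518.75932203  94.81426917 119.31247615] 63.7071416371071 [ 0.13590315 -0.33199978 -0.45656506]
[519.4838433633225, 94.90310953652886, 120.0, 7.0]
[-0.1779, -0.0059, 0.0, 0, 0, 0.0]
[-0.1779, -0.0059, 0.195, 0, 0, 0.0]
```

View pics/w6.png

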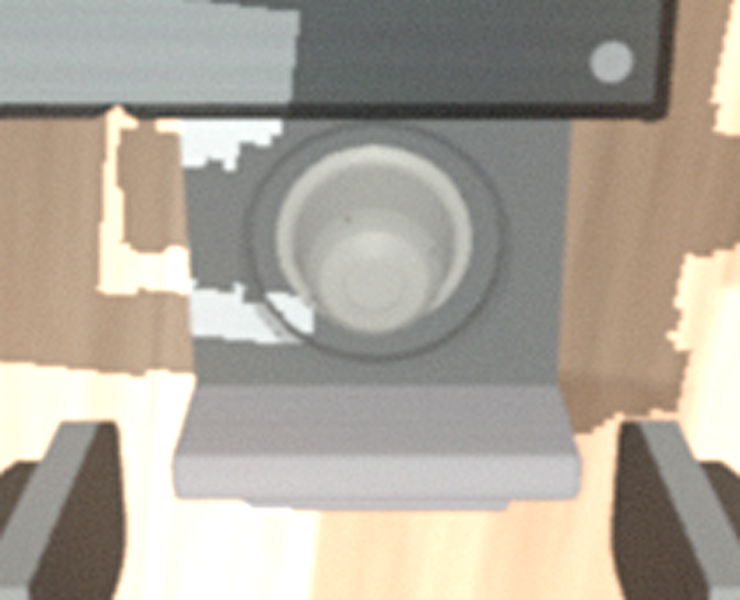

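The capsule stands centred in the recess, rim at about (373,240) inside the recess circle at (375,240). Next I push the tray home.

Call:
play_rows(rows=[[-0.09, -0.003, -0.02, 0, 0, 0, 0.6], [-0.1779, -0.0059, 0, 0, 0, 0, 1], [-0.1779, -0.0059, 0.1, 0, 0, 0, 1], [-0.1779, -0.0059, 0.195, 0, 0, 0, 1], [-0.1779, -0.0059, 0.195, 0, 0, 0, 1], [-0.16, -0.0059, 0.195, 0, 0, 0, 1], [-0.14, -0.0059, 0.195, 0, 0, 0, 1], [-0.125, -0.0059, 0.195, 0, 0, 0, 1], [-0.11, -0.0059, 0.195, 0, 0, 0, 1], [-0.095, -0.0059, 0.195, 0, 0, 0, 1], [-0.08, -0.0059, 0.195, 0, 0, 0, 1], [-0.065, -0.0059, 0.195, 0, 0, 0, 1], [-0.05, -0.0059, 0.195, 0, 0, 0, 1], [-0.035, -0.0059, 0.195, 0, 0, 0, 1], [-0.02, -0.0059, 0.195, 0, 0, 0, 1], [-0.005, -0.0059, 0.195, 0, 0, 0, 1], [0.01, -0.0059, 0.195, 0, 0, 0, 1], [0.01, -0.0059, 0.195, 0, 0, 0, 1]])

```text
t: 13.48
position: [516.8, 98.4, 42.1]
orientation: [[-0.122, 0.992, 0.0], [0.992, 0.122, -0.001], [-0.001, 0.0, -1.0]]
contact_force: [2.1, -4.6, 3.0]
opening: -0.0
grip_force: 2.5
```

Call:
play_rows(rows=[[0.005, 0, 0, 0, 0, 0, 1], [0.01, 0, 0, 0, 0, 0, 1], [0.015, 0, 0, 0, 0, 0, 1], [0.02, 0, 0, 0, 0, 0, 1], [0.02, 0, 0, 0, 0, 0, 1]])

```text
t: 14.1
position: [515.5, 106.7, 41.9]
orientation: [[-0.122, 0.993, -0.0], [0.993, 0.122, 0.0], [0.0, -0.0, -1.0]]
contact_force: [2.7, -2.9, 1.6]
opening: 0.3
grip_force: 1.7
```

Resistance has dropped, which could mean it passed the latch. I push on gently to the end stop.

Call:
play_rows(rows=[[0.004, 0, 0, 0, 0, 0, 1], [0.008, 0, 0, 0, 0, 0, 1], [0.008, 0, 0, 0, 0, 0, 1]])

```text
t: 14.48
position: [515.1, 109.8, 41.9]
orientation: [[-0.122, 0.993, -0.0], [0.993, 0.122, 0.0], [0.0, -0.0, -1.0]]
contact_force: [1.7, -3.8, 1.3]
opening: -0.3
grip_force: 1.7
```

Call:
play_rows(rows=[[0.003, 0, 0, 0, 0, 0, 1], [0.005, 0, 0, 0, 0, 0, 1], [0.005, 0, 0, 0, 0, 0, 1]])

```text
t: 14.85
position: [515.1, 110.7, 42.0]
orientation: [[-0.122, 0.993, 0.0], [0.993, 0.122, -0.002], [-0.002, -0.0, -1.0]]
contact_force: [2.2, -7.0, 1.8]
opening: 0.1
grip_force: 3.8
```

Call:
play_rows(rows=[[0.004, 0, 0, 0, 0, 0, 1], [0.008, 0, 0, 0, 0, 0, 1], [0.008, 0, 0, 0, 0, 0, 1]])

```text
t: 15.22
position: [515.1, 111.1, 42.1]
orientation: [[-0.123, 0.992, 0.001], [0.992, 0.123, -0.009], [-0.009, -0.001, -1.0]]
contact_force: [2.7, -19.0, 2.3]
opening: -0.0
grip_force: 9.7
```

Call:
play_rows(rows=[[-0.01, 0, 0, 0, 0, 0, 1], [-0.03, 0, 0, 0, 0, 0, 1], [-0.1, 0, 0, 0, 0, 0, 1], [-0.2, 0, 0, 0, 0, 0, 1], [-0.2, 0, -0.1, 0, 0, 0, 1], [-0.2, 0, -0.25, 0, 0, 0, 0.5], [-0.2, 0, -0.4, 0, 0, 0, 0], [-0.2, 0, -0.4, 0, 0, 0, 0]])

```text
t: 16.23
position: [526.9, 35.9, 208.0]
orientation: [[-0.122, 0.992, 0.01], [0.992, 0.122, 0.001], [-0.0, 0.01, -1.0]]
contact_force: [-0.5, -0.7, -0.1]
opening: 54.4
grip_force: 0.0
```

```bash
python3 - <<'E'
from h import *
json.dump([514.65+80*.122,114.86-80*.9925,202,7],open(F,"w"))
s=read_state();print(s["position"],getcmd(),s["contact_force"],s["opening"])
d=snapshot("top");c=cam(d);w=snapshot("wrist");cw=cam(w,s)
a=cv2.resize(d["pixels"][180:290,160:260],(400,440),interpolation=cv2.INTER_CUBIC)
b=cv2.resize(w["pixels"],(400,300))
b=np.vstack([b,np.zeros((140,400,3),np.uint8)])
cv2.imwrite("pics/c7.png",np.hstack([a,b])[:,:,::-1])
print(proj(cw,(424.7,168.7,92)),proj(cw,(420,209,63)))
E
```

```text
[526.94914977  35.92238514 207.98065966] [524.41, 35.459999999999994, 202, 7] [-0.53574218 -0.72491554 -0.0965422 ] 54.44770568667681
[128.44018869 -14.6724894 ] [137.94997472 -75.59082587]
```

View pics/c7.png

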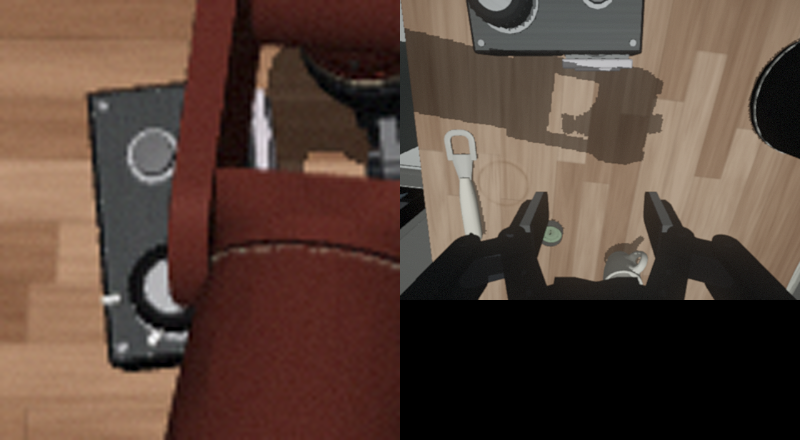

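The tray is shut. The nose at (152,338) and the mark at (110,299) in the left half are still about 60° apart. Next I move above the wheel and measure numerically.

```bash
python3 - <<'E'
from h import *
plan((425,155,200,37))
E
```

```text
[0.3269, -0.2103, 0.005, 0, 0, -0.1667]
```

Call:
play_rows(rows=[[0.3269, -0.2103, 0.005, 0, 0, -0.1667, 0.1], [0.3269, -0.2103, 0.005, 0, 0, -0.1667, 0.1], [0.3269, -0.2103, 0.005, 0, 0, -0.1667, 0.1], [0.3269, -0.2103, 0.005, 0, 0, -0.1667, 0.1], [0.3269, -0.2103, 0.005, 0, 0, -0.1667, 0.1], [0.3269, -0.2103, 0.005, 0, 0, -0.1667, 0.1], [0.3269, -0.2103, 0.005, 0, 0, -0.1667, 0.1], [0.3269, -0.2103, 0.005, 0, 0, -0.1667, 0.1]])

```text
t: 17.32
position: [425.3, 154.5, 200.0]
orientation: [[-0.601, 0.799, -0.0], [0.799, 0.601, 0.0], [0.0, -0.0, -1.0]]
contact_force: [0.1, 0.5, 0.1]
opening: 76.9
grip_force: 0.0
```

```bash
cat > meas.py <<'E'
from h import *
s=read_state();d=snapshot("wrist");c=cam(d,s);print(s["position"].round(1))
print("pred wheel",proj(c,(424.7,168.7,92)).round(),"mark",proj(c,(420,209,63)).round(),"nose",proj(c,(395.8,181.3,67)).round())
hsv=cv2.cvtColor(d["pixels"],cv2.COLOR_RGB2HSV)
for T in(110,150,190):
    m=((hsv[:,:,1]<50)&(hsv[:,:,2]>T)).astype(np.uint8)
    n,l,st,ce=cv2.connectedComponentsWithStats(m)
    print(T)
    for k in range(1,n):
        if 25<st[k,4]<9000:
            p=ray(c,ce[k],65)
            if 370<p[0]<480 and 110<p[1]<240:print("  px",ce[k].round(1),"area",st[k,4],"wh",st[k,2:4],"z65",p[:2].round(1),"z92",ray(c,ce[k],92)[:2].round(1))
E
python3 meas.py
```

```text
[425.3 154.5 200. ]
pred wheel [286. 203.] mark [313. 147.] nose [265. 158.]
110
  px [274.5 130.3] area 53 wh [10  8] z65 [389.8 201.4] z92 [388.1 203.6]
  px [313.1 144.9] area 97 wh [13 15] z65 [418.9 210.1] z92 [414.1 211.3]
  px [265.9 163.3] area 465 wh [46 38] z65 [399.2 178.1] z92 [396.5 182.8]
150
  px [274.6 130.3] area 33 wh [7 7] z65 [389.8 201.5] z92 [388.1 203.7]
  px [266.2 163. ] area 354 wh [44 36] z65 [399.2 178.5] z92 [396.5 183.1]
190
  px [264.8 158.7] area 107 wh [13 17] z65 [396.5 180.4] z92 [394.  184.9]
  px [281.2 156.3] area 39 wh [19  5] z65 [405.2 189.3] z92 [401.8 192.8]
```

```bash
python3 - <<'E'
from h import *
plan((424.3,169,110,37),(424.3,169,91,37))
E
```

```text
[0.029, 0.0197, 0.225, 0, 0, 0.0]
[0.029, 0.0197, 0.2725, 0, 0, 0.0]
```

Call:
play_rows(rows=[[0.029, 0.0197, 0.1, 0, 0, 0, 0.05], [0.029, 0.0197, 0.2, 0, 0, 0, 0.05], [0.029, 0.0197, 0.24, 0, 0, 0, 0.05], [0.029, 0.0197, 0.2725, 0, 0, 0, 0.05], [0.029, 0.0197, 0.2725, 0, 0, 0, 0.05], [0.029, 0.0197, 0.2725, 0, 0, 0, 0.3], [0.029, 0.0197, 0.2725, 0, 0, 0, 0.4], [0.029, 0.0197, 0.2725, 0, 0, 0, 0.5], [0.029, 0.0197, 0.2725, 0, 0, 0, 0.5], [0.029, 0.0197, 0.2725, 0, 0, 0, 0.5]], squeeze=25)

```text
t: 18.62
position: [425.1, 169.0, 92.6]
orientation: [[-0.602, 0.799, 0.002], [0.799, 0.602, -0.0], [-0.001, 0.001, -1.0]]
contact_force: [-2.5, -1.0, 6.3]
opening: 50.6
grip_force: 25.7
```

Call:
play_rows(rows=[[0, 0, 0, 0, 0, 0.04, 0.5], [0, 0, 0, 0, 0, 0.08, 0.5], [0, 0, 0, 0, 0, 0.12, 0.5], [0, 0, 0, 0, 0, 0.16, 0.5], [0, 0, 0, 0, 0, 0.2, 0.5], [0, 0, 0, 0, 0, 0.24, 0.5], [0, 0, 0, 0, 0, 0.28, 0.5], [0, 0, 0, 0, 0, 0.31, 0.5], [0, 0, 0, 0, 0, 0.336, 0.5], [0, 0, 0, 0, 0, 0.336, 0.5], [0, 0, 0, 0, 0, 0.336, 0.5]])

```text
t: 20.0
position: [425.1, 169.0, 92.6]
orientation: [[0.398, 0.917, 0.002], [0.917, -0.398, 0.0], [0.001, 0.002, -1.0]]
contact_force: [-1.4, -1.3, 6.1]
opening: 50.7
grip_force: 25.7
```

Call:
play_rows(rows=[[0, 0, 0, 0, 0, 0, 0.3], [0, 0, 0, 0, 0, 0, 0.15], [0, 0, 0, 0, 0, 0, 0.05], [0, 0, -0.05, 0, 0, 0, 0.05], [0, 0, -0.15, 0, 0, 0, 0.05], [0.02, 0.024, -0.27, 0, 0, 0, 0.05], [0.02, 0.024, -0.27, 0, 0, 0, 0.05], [0.02, 0.024, -0.27, 0, 0, 0, 0.05]])

```text
t: 21.0
position: [436.0, 172.4, 198.5]
orientation: [[0.398, 0.917, -0.001], [0.917, -0.398, -0.0], [-0.0, -0.001, -1.0]]
contact_force: [-0.3, -0.0, 0.2]
opening: 81.0
grip_force: 0.0
```

```bash
python3 meas.py
```

```text
[436.  172.4 198.5]
pred wheel [263. 229.] mark [237. 172.] nose [223. 217.]
110
  px [239.1 178.9] area 246 wh [22 34] z65 [419.8 203.8] z92 [425.1 208.7]
  px [256.6 181. ] area 34 wh [15  6] z65 [431.3 196.9] z92 [435.3 202.6]
  px [226.9 210.5] area 39 wh [ 5 10] z65 [400.2 184.7] z92 [407.6 191.7]
  px [255.1 236.6] area 569 wh [39 35] z65 [411.1 155.7] z92 [417.3 165.8]
150
  px [253.7 239.3] area 367 wh [34 24] z65 [409.1 154. ] z92 [415.5 164.3]
190
  px [253.  239.4] area 272 wh [31 22] z65 [408.6 154.1] z92 [415.1 164.4]
```

The nose and mark now merge into one blob on the 97° line, aligned within about 1°, and the arm is clear of everything.

```bash
python3 -c "
from workcell import *
s=read_state();print(s['contact_force'],s['t']);print(close_job())"
```

```text
[-0.59568799 -0.81108819 -1.51869829] 21.05
the job is handed in; nothing more can be done
None
```

The job is handed in at 21 s: the tray popped out, the capsule was set upright in the recess, the tray was pushed shut and stayed shut, and the wheel's nose measured within about 1° of the mark; the result itself was not reported back.

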